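# Kit stripped laptop parts into their foam trays

## Task

Put the four parts taken out of the laptop - battery, cooling fan, solid-state drive and copper heat sink - each into the foam tray whose cut-out has its shape, lying flat on the yellow floor and square in the cut-out (the heat sink fits only one way round; the others may go either end first). Set each one down gently without dropping it, and do not disturb the screwdriver or the dish of screws.

Things in the scene. Friction and masses are not known exactly. Their poses are not given: they have to be found in the camera images.
- battery: Loose black battery pack, block 120 (x) x 52 (y) x 14 (z) mm with pale label, 140 g. Origin: centre of its underside; x along its length, z up. Grip across its 52 mm width.
- fan: Loose dark grey laptop blower fan, block 74 (x) x 54 (y) x 12 (z) mm with a round bladed inlet on top, 60 g. Origin: centre of its underside; x along its length. Grip across its 54 mm width.
- ssd: Loose narrow solid-state drive, blue board under a finned silver heat spreader, 80 (x) x 24 (y) x 9 (z) mm overall, 40 g. Origin: centre of its underside; x along its length. Grip across its 24 mm width.
- heatsink: Loose copper heat sink, 90 g: a straight heat pipe along x, 10 mm wide, 3 to 10 mm above the underside, joins a cold plate with steel clamps (x -70 to -26 mm, 46 wide, 5 high) to a fin stack (x +30 to +50 mm, 64 wide, 10 high). Origin: under the middle of the bare pipe, level with the underside; +x to the fins. Grip across the pipe at the origin.
- battery_tray: Tray for the battery, cut-out 134 (x) x 66 (y) mm . Fixed foam tray 170x104x13: black top, yellow floor 6 above the bench, part drawn on it, 7 mm slack a side. Grey finger slots 56 wide, floor-deep, centred on the origin, run out through both long sides (along y). Origin: on the tray's underside, below the cut-out's centre; x along its length.
- fan_tray: Tray for the fan, cut-out 88 (x) x 68 (y) mm, the drawing shows a round inlet. Fixed foam tray 170x104x13: black top, yellow floor 6 above the bench, part drawn on it, 7 mm slack a side. Grey finger slots 56 wide, floor-deep, centred on the origin, run out through both long sides (along y). Origin: on the tray's underside, below the cut-out's centre; x along its length.
- ssd_tray: Tray for the solid-state drive, narrow cut-out 94 (x) x 38 (y) mm. Fixed foam tray 170x104x13: black top, yellow floor 6 above the bench, part drawn on it, 7 mm slack a side. Grey finger slots 56 wide, floor-deep, centred on the origin, run out through both long sides (along y). Origin: on the tray's underside, below the cut-out's centre; x along its length.
- heatsink_tray: Heat sink tray, T cut-out (mm): x -77 to 23, 60 wide (plate); x 23 to 57, 78 wide (fins). Fixed foam tray 170x104x13: black top, yellow floor 6 above the bench, part drawn on it, 7 mm slack a side. Grey finger slots 56 wide, floor-deep, centred on the origin, run out through both long sides (along y). Origin: tray underside (x -95 to 75), where the heat sink's origin belongs; +x to fins.
- screwdriver: Loose screwdriver with a red handle, 160 mm long, lying on the bench beyond the left (+y) end of the trays; leave alone. Origin: near its middle, on the bench.
- screw_dish: Loose round steel dish with small screws, 80 mm across, 22 mm high, beyond the right (-y) end of the trays; leave alone. Origin: centre of its underside.

How it is judged (in metres and radians):
At the end, for the whole second after the job is handed in: Each part is at rest in its own tray: origin within 12 mm of the tray's (horizontally), x axes within 0.2 rad (either way round), underside 4 to 8 mm above the tray's underside (floor: 6 mm), tilt below 0.05 rad. The heat sink can meet this only with its fins in the wide end (horizontal distance between battery and battery_tray below 0.012 m and angle between the x axis of battery and the x axis of battery_tray, either way round below 0.2 rad and z of battery in the frame of battery_tray between 0.004 and 0.008 m and angle between each of battery, fan, ssd, heatsink's own z axis and vertical below 0.05 rad and linear speed of each of battery, fan, ssd, heatsink below 0.01 m/s and angular speed of each of battery, fan, ssd, heatsink below 0.1 rad/s and horizontal distance between fan and fan_tray below 0.012 m and angle between the x axis of fan and the x axis of fan_tray, either way round below 0.2 rad and z of fan in the frame of fan_tray between 0.004 and 0.008 m and horizontal distance between ssd and ssd_tray below 0.012 m and angle between the x axis of ssd and the x axis of ssd_tray, either way round below 0.2 rad and z of ssd in the frame of ssd_tray between 0.004 and 0.008 m and horizontal distance between heatsink and heatsink_tray below 0.012 m and angle between the x axis of heatsink and the x axis of heatsink_tray, either way round below 0.2 rad and z of heatsink in the frame of heatsink_tray between 0.004 and 0.008 m); the robot touches nothing.
It fails at once if a part is dropped or flung: it moves faster than 0.7 m/s (a fall of about 25 mm) without being held ((linear speed of battery above 0.7 m/s and contact force between the fingers and battery below 0.1 N) or (linear speed of fan above 0.7 m/s and contact force between the fingers and fan below 0.1 N) or (linear speed of ssd above 0.7 m/s and contact force between the fingers and ssd below 0.1 N) or (linear speed of heatsink above 0.7 m/s and contact force between the fingers and heatsink below 0.1 N)).
It fails at once if the screwdriver or the screw dish is moved more than 20 mm (distance of any of screwdriver, screw_dish from where it was at the start of the episode above 0.02 m).
It also fails if it takes over 96 s, if anything falls off the work surface, if the arm or the gripper's body presses on something with over 40 N, if the wrist force passes 120 N, or if a joint passes its speed limit or range.

## Robot

A 6-joint arm with a two-finger parallel gripper is mounted at the origin on the work surface. World frame = base frame: x ahead of the robot, y to its left, z up, the work surface at z = 0. Lengths are in m, angles in degrees, forces in N, time in s.
With the tool pointing down it reaches from about 0.3 to 0.75 m from the base axis. Payload 8.5 kg.
Tool frame: the origin (TCP) lies midway between the tips of the shut fingers; the grasp point (between the pads) lies 19 mm behind it; z points along the fingers, y is the line along which they close (so a half turn about z gives the same grasp; the last joint's range is limited). The gripper opens to 85 mm and grips with 20 to 120 N. Pads are 22 mm wide; open, the fingers measure 114 mm over their backs; the gripper's body (76 mm by 85 mm) begins 54 mm behind the grasp point. The pads swing forward as they close: fully open they stand 13 mm farther back than shut.
Start: joints at [53.955, 21.807, 74.336, -0, 83.858, -12.336], TCP at [0.221, 0.504, 0.231] pointing down, gripper open.
Joint ranges: [-178.18, 178.18], [-50.72, 133.34], [12.68, 142.11], [-81.47, 261.47], [9.98, 163.14], [-165.26, 165.26]. Speed limits (degrees/s): [136.94, 136.94, 180, 180, 180, 180].

## Interface

Orientations are given as a 3x3 rotation matrix whose columns are the frame's x, y, z axes.
In Python, from rig import env, viewer, recognise, pinpoint gives the robot as it stands.
- The arm moves only by the tool move_arm, never from a script. Its argument "plan" is text: rows parted by semicolons, each of 7 numbers parted by spaces: the shift along the tool's x, y, z in m, then the turn, a rotation vector about the tool's x, y, z in rad, then the finger opening in m, from 0 to 0.0854. A call has 1 to 12 rows; each row shifts and turns the commanded pose from where the row before left it, along the tool's axes as they then stand; what a row does not reach is not made up. A row lasts 1/8 s, in which the tool goes at most 62.5 mm and 10.7 degrees, less where a joint would pass 70% of its speed; a pose out of reach is approached as far as the arm can. A call is refused whole if a number of a shift passes 0.0625 or a number of a turn 0.188, either way. A call with a gripper value outside its range is refused whole. The fingers move at their own pace and stop on an object; "grip_force" is the grip in N (left out, the last holds). Time passes only in rows, so rows that do not move let the fingers close. It gives the time, the measured TCP pose, the force, the opening and the grip force at its end, in the units of the state.
- env.observe(): the state, without advancing time (a new reading comes with each control period).
- viewer.get_image(name): name is "scene" or "top" or "wrist"; returns (picture, depth): 384x512x3 uint8, red, green, blue; 384x512 float32, m along the optical axis (not along the pixel's ray), 0 where there is no reading.
- viewer.calibration(name): a dict with "fx", "fy", "cx", "cy" (pixels), "k1" (the pictures are not rectified: a ray, as slopes to the right and down, at radius r is drawn at 1 + k1 r^2 times it, then the intrinsics apply), "R" (3x3) and "t" (3): a world point X has camera coordinates R X + t. Camera axes: x right, y down, z forward; pixel columns grow to the right and rows downward; lengths in m; the calibration is good to about 2 mm. A picture is of the moment at which its call begins: read the wrist's pose just before it. calibration takes no time and is no camera call; for the wrist camera it gives the pose at the moment of the call.
- env.close_job(): hands the job in; it is judged then, once.
Trained networks look in the newest picture that a camera, given by its name, has taken for a name from the list of things; names that differ only in an ending like _2 or _b are one class to them, and where a whole thing is asked for, a point or a joint stands for the part that bears it (a point fixed in the world has none). Each returns a list of dicts, best first, with "conf" (0 to 1); they miss things now and then, are a little off and sometimes report something else, mostly with a low value. They report only what shows in the picture. A call takes as long as a camera call.
- recognise(camera, name): "extent" ([centre column, centre row, width, height] in pixels, round what is visible of it).
- pinpoint(camera, name): "pixel" ([column, row] in pixels: a listed point, or the origin of a listed thing).
The state is a dict: "time_s": time; "q": joint angles; "qvel": joint speeds; "joint_efforts": joint torques, N m; "position": TCP position; "tool_rot": TCP orientation; "ft_force": force on the tool from outside, world axes, zero at the start; "wrist_torque": the same for the moment, N m; "grip_width": finger opening in m; "gripper_force": force on a finger pad.
Only numpy, scipy, OpenCV 4.12 (cv2) and the standard library are available. Lean on these libraries where they do the work, as an engineer would, in place of code of your own. Each camera call takes 0.05 s, during which the arm holds its last target. There are 200 camera calls.

## Working session

There is one attempt and no reset: what is moved stays moved. The work goes in short steps, Python scripts to look and compute and a tool call to move; the robot and the scene stay as the last step left them, time stands still between calls to the robot, and variables do not carry over. Pictures are saved under pics/ and viewed, at most 14 in all, crops included, and the job is handed in when it is done.

Besides the shell and the picture viewer there is one more tool, called after "Emit:" as name(argument=value, ...), one argument or row to a line, values as JSON. move_arm: Moves the arm, as the interface text tells. Its arguments: {"type":"object","properties":{"plan":{"type":"string"},"grip_force":{"type":"number"}},"required":["plan"]}

```bash
ls; mkdir -p pics
python3 - <<'E'
from rig import env,viewer,recognise,pinpoint
import cv2,numpy as np
s=env.observe();print(s['time_s'],s['position'],s['tool_rot'],s['grip_width'])
for c in ['top','scene']:
    im,d=viewer.get_image(c);cv2.imwrite(f'pics/{c}0.png',im[:,:,::-1]);np.savez(f'pics/{c}0.npz',im=im,d=d)
    k=viewer.calibration(c);print(c,{a:np.round(b,4).tolist() for a,b in k.items()})
    for n in ['battery','fan','ssd','heatsink','battery_tray','fan_tray','ssd_tray','heatsink_tray','screwdriver','screw_dish']:
        print(n,[(np.round(p['pixel'],1).tolist(),round(p['conf'],2)) for p in pinpoint(c,n)[:3]])
E
```

```text
pics
0.0 [0.22098662 0.50333024 0.23070089] [[-9.15585040e-01  4.02123487e-01 -8.57486826e-04]
 [ 4.02124290e-01  9.15584294e-01 -1.20664206e-03]
 [ 2.99882358e-04 -1.44959970e-03 -9.99998904e-01]] 0.08542294111427598
top {'fx': 359.3238, 'fy': 359.3238, 'cx': 260.1089, 'cy': 192.3485, 'k1': -0.0357, 'R': [[-0.0124, -0.9998, -0.0122], [-0.9813, 0.0145, -0.1921], [0.1923, 0.0096, -0.9813]], 't': [-0.0004, 0.525, 0.8817]}
battery [([379.3, 229.6], 0.75)]
fan [([140.3, 231.9], 0.67)]
ssd [([225.7, 229.1], 0.5)]
heatsink [([297.7, 229.4], 0.9)]
battery_tray [([350.5, 158.1], 0.64), ([421.1, 180.6], 0.32)]
fan_tray [([291.8, 160.0], 0.56)]
ssd_tray [([228.4, 163.9], 0.91)]
heatsink_tray [([172.9, 162.5], 0.83)]
screwdriver [([113.9, 159.6], 0.76), ([230.4, 163.2], 0.74)]
screw_dish [([420.6, 176.1], 0.97)]
scene {'fx': 406.1369, 'fy': 406.1369, 'cx': 258.1787, 'cy': 189.1151, 'k1': 0.0122, 'R': [[0.3065, 0.9517, -0.017], [0.6904, -0.2346, -0.6843], [-0.6553, 0.198, -0.729]], 't': [-0.1507, -0.3404, 1.4483]}
battery [([138.4, 201.6], 0.79)]
fan [([356.6, 152.2], 0.68), ([135.8, 200.1], 0.35)]
ssd [([281.2, 166.2], 0.57)]
heatsink [([219.1, 183.9], 0.59)]
battery_tray [([168.2, 254.3], 0.8)]
fan_tray [([239.0, 233.1], 0.82)]
ssd_tray [([297.6, 217.7], 0.7)]
heatsink_tray [([357.0, 202.0], 0.6)]
screwdriver [([416.7, 190.4], 0.63)]
screw_dish [([91.3, 249.0], 0.94)]
```

```bash
cat > h.py <<'E'
import numpy as np,cv2
from scipy.optimize import least_squares
def K(k): return np.array([[k['fx'],0,k['cx']],[0,k['fy'],k['cy']],[0,0,1.]]),np.array([k['k1'],0,0,0,0.])
def proj(k,X):
    X=np.atleast_2d(np.asarray(X,float)); A,D=K(k); R=np.array(k['R'])
    return cv2.projectPoints(X,cv2.Rodrigues(R)[0],np.array(k['t'],float),A,D)[0].reshape(-1,2)
def ray(k,uv):
    A,D=K(k); n=cv2.undistortPoints(np.array(uv,float).reshape(-1,1,2),A,D).reshape(-1,2)
    R=np.array(k['R']);t=np.array(k['t']); return -R.T@t, np.c_[n,np.ones(len(n))]@R
def onplane(k,uv,z):
    c,d=ray(k,uv); return c+d*((z-c[2])/d[:,2])[:,None]
def tri(obs): # list of (k,uv)
    A=np.zeros((3,3));b=np.zeros(3)
    for k,uv in obs:
        c,d=ray(k,[uv]);d=d[0]/np.linalg.norm(d);P=np.eye(3)-np.outer(d,d);A+=P;b+=P@c
    return np.linalg.solve(A,b)
E
python3 - <<'E'
import cv2
a=cv2.imread('pics/top0.png')[110:300,80:480]
cv2.imwrite('pics/top0c.png',cv2.resize(a,(800,380),interpolation=cv2.INTER_CUBIC))
E
python3 - <<'E'
from rig import viewer
from h import *
kt,ks=viewer.calibration('top'),viewer.calibration('scene')
T=dict(battery=(379.3,229.6),fan=(140.3,231.9),ssd=(225.7,229.1),heatsink=(297.7,229.4),battery_tray=(350.5,158.1),fan_tray=(291.8,160),ssd_tray=(228.4,163.9),heatsink_tray=(172.9,162.5),screwdriver=(113.9,159.6),screw_dish=(420.6,176.1))
S=dict(battery=(138.4,201.6),fan=(356.6,152.2),ssd=(281.2,166.2),heatsink=(219.1,183.9),battery_tray=(168.2,254.3),fan_tray=(239,233.1),ssd_tray=(297.6,217.7),heatsink_tray=(357,202),screwdriver=(416.7,190.4),screw_dish=(91.3,249))
for n in T: print(n,tri([(kt,T[n]),(ks,S[n])]).round(3))
E
```

```text
battery [ 0.429 -0.324 -0.003]
fan [ 0.433  0.328 -0.011]
ssd [0.435 0.087 0.008]
heatsink [ 0.433 -0.102 -0.004]
battery_tray [ 0.629 -0.267 -0.003]
fan_tray [ 0.625 -0.095  0.004]
ssd_tray [ 0.617  0.075 -0.008]
heatsink_tray [0.623 0.236 0.001]
screwdriver [ 0.636  0.407 -0.001]
screw_dish [ 0.569 -0.443  0.02 ]
```

View pics/top0c.png

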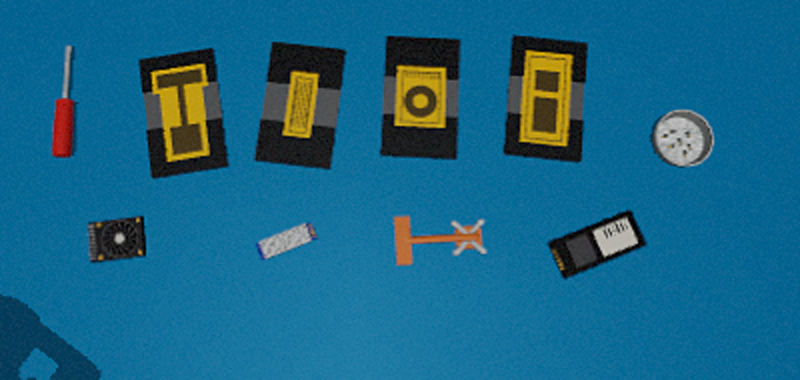

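View pics/scene0.png

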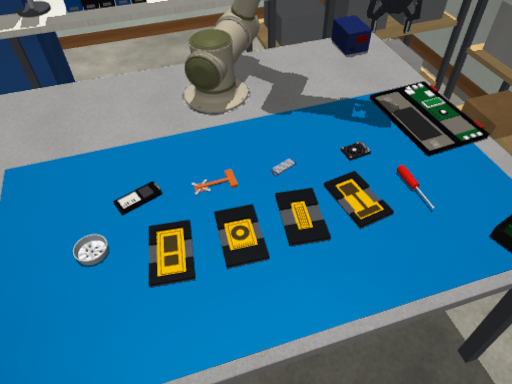

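Run:
```python
from rig import env,viewer
from h import *
k=viewer.calibration('wrist');s=env.observe()
R=np.array(k['R']);c=-R.T@np.array(k['t']);T=np.array(s['tool_rot'])
print(k['fx'],k['cx'],k['cy'],k['k1'],'cam in tool',(T.T@(c-s['position'])).round(3));print('R cam->tool',(T.T@R.T).round(3))
z=np.load('pics/top0.npz');im,d=z['im'],z['d'];kt=viewer.calibration('top')
# world height map
v,u=np.mgrid[:384,:512];C,D=ray(kt,np.c_[u.ravel(),v.ravel()].astype(float))
P=(C+D*d.ravel()[:,None]).reshape(384,512,3)
for n,(a,b) in dict(fan=(140,231),ssd=(223,230),fins=(281,230),plate=(315,228),batt=(379,232),hst=(160,195),sst=(225,185),ft=(290,185),bt=(350,185),bench=(330,270),bench2=(200,270),bench3=(250,140)).items():
    print(n,np.median(P[b-2:b+3,a-2:a+3].reshape(-1,3),0).round(4))
```

```text
292.9250151132206 249.5946489748079 190.676422479673 -0.05350384518506007 cam in tool [ 0.065  0.001 -0.141]
R cam->tool [[ 0.001 -0.966 -0.258]
 [ 1.     0.001 -0.   ]
 [ 0.001 -0.258  0.966]]
fan [0.4322 0.3153 0.0112]
ssd [0.4325 0.0932 0.0079]
fins [ 0.4301 -0.0615  0.0093]
plate [ 0.4342 -0.1519  0.0084]
batt [ 0.4208 -0.3206  0.0132]
hst [0.529  0.2652 0.013 ]
sst [0.5541 0.088  0.0131]
ft [ 0.5516 -0.0886  0.0124]
bt [ 0.5491 -0.2514  0.0125]
bench [ 3.241e-01 -1.881e-01  1.000e-04]
bench2 [0.3284 0.1542 0.0009]
bench3 [0.6818 0.0192 0.0115]
```

```bash
cat >> h.py <<'E'
def wrap(a): return (a+180)%360-180
def rows(start,goal,n,op,dp=3):
    """start/goal: (x,y,z,phi deg) tool pointing down, tool x=(cos,sin), tool y=(sin,-cos). eased rows, rounding carried on"""
    x,y,z,p=start; gx,gy,gz,gp=goal; tot=wrap(gp-p); p0=p; out=[]; w=np.ones(n)
    if n>3: w[0]=w[-1]=.5
    w=np.cumsum(w)/w.sum()
    for f in w:
        tx,ty,tz,tp=[a+(b-a)*f for a,b in zip((*start[:3],p0),(gx,gy,gz,p0+tot))]
        c,s=np.cos(np.radians(p)),np.sin(np.radians(p)); dx,dy=tx-x,ty-y
        a,b,e=np.round([c*dx+s*dy,s*dx-c*dy,z-tz],dp); r=np.round(np.radians(p-tp),2)
        x+=c*a+s*b; y+=s*a-c*b; z-=e; p-=np.degrees(r)
        out.append(' '.join(f'{v:g}' for v in (a,b,e,0,0,r,op)))
        if np.hypot(np.hypot(a,b),e)>.0625 or abs(r)>.186: out[-1]+=' !!!'
    print('; '.join(out)); print('end',np.round([x,y,z,p],4)); return (x,y,z,p)
def cur(s):
    R=np.array(s['tool_rot']); return (*s['position'],np.degrees(np.arctan2(R[1,0],R[0,0])))
E
python3 - <<'E'
from rig import env
from h import *
s=cur(env.observe());print(s)
e=rows(s,(.40,.2,.25,180),9,.085)
rows(e,(.40,-.2,.25,180),9,.085)
E
```

```text
(np.float64(0.22113440391890674), np.float64(0.5035582085081556), np.float64(0.23131295388764966), np.float64(156.29215097660477))
-0.018 -0.013 -0.001 0 0 -0.03 0.085; -0.035 -0.027 -0.003 0 0 -0.05 0.085; -0.033 -0.028 -0.002 0 0 -0.05 0.085; -0.032 -0.03 -0.002 0 0 -0.05 0.085; -0.031 -0.032 -0.003 0 0 -0.05 0.085; -0.029 -0.033 -0.002 0 0 -0.05 0.085; -0.027 -0.035 -0.002 0 0 -0.06 0.085; -0.025 -0.036 -0.003 0 0 -0.05 0.085; -0.012 -0.019 -0.001 0 0 -0.02 0.085
end [  0.4002   0.1999   0.2503 179.7834]
-0 -0.025 0 0 0 -0 0.085; -0 -0.05 0 0 0 -0 0.085; -0 -0.05 0 0 0 -0 0.085; -0.001 -0.05 0 0 0 -0 0.085; 0 -0.05 0 0 0 -0 0.085; 0 -0.05 0 0 0 -0 0.085; -0 -0.05 0 0 0 -0 0.085; -0 -0.05 0 0 0 -0 0.085; -0 -0.025 0 0 0 -0 0.085
end [  0.3997  -0.2001   0.2503 179.7834]
```

Emit:
move_arm(
  plan="-0.018 -0.013 -0.001 0 0 -0.03 0.085; -0.035 -0.027 -0.003 0 0 -0.05 0.085; -0.033 -0.028 -0.002 0 0 -0.05 0.085; -0.032 -0.03 -0.002 0 0 -0.05 0.085; -0.031 -0.032 -0.003 0 0 -0.05 0.085; -0.029 -0.033 -0.002 0 0 -0.05 0.085; -0.027 -0.035 -0.002 0 0 -0.06 0.085; -0.025 -0.036 -0.003 0 0 -0.05 0.085; -0.012 -0.019 -0.001 0 0 -0.02 0.085; 0 0 0 0 0 0 0.085",
)

```text
time_s: 2.35
position: [0.4008, 0.199, 0.2504]
tool_rot: [[-1.0, 0.006, 0.0], [0.006, 1.0, 0.0], [-0.0, 0.0, -1.0]]
ft_force: [-0.8, -0.8, 1.2]
grip_width: 0.0851
gripper_force: 0.0
```

```bash
cat > snap.py <<'E'
import sys
from rig import env,viewer
from h import *
n=sys.argv[1]; s=env.observe(); k=viewer.calibration('wrist'); im,d=viewer.get_image('wrist')
cv2.imwrite(f'pics/{n}.png',im[:,:,::-1]); np.savez(f'pics/{n}.npz',im=im,d=d,k=k,q=s)
print(s['time_s'],np.round(cur(s),4))
E
python3 snap.py w1
```

```text
2.35 [  0.4008   0.199    0.2504 179.6311]
```

View pics/w1.png

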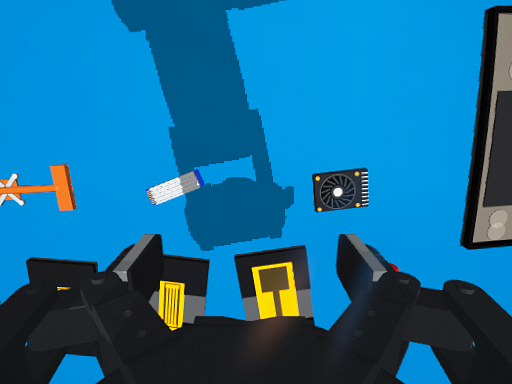

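Emit:
move_arm(
  plan="0 -0.025 0 0 0 0 0.085; 0 -0.05 0 0 0 0 0.085; 0 -0.05 0 0 0 0 0.085; 0 -0.05 0 0 0 0 0.085; 0 -0.05 0 0 0 0 0.085; 0 -0.05 0 0 0 0 0.085; 0 -0.05 0 0 0 0 0.085; 0 -0.05 0 0 0 0 0.085; 0 -0.025 0 0 0 0 0.085; 0 0 0 0 0 0 0.085",
)

```text
time_s: 3.65
position: [0.3989, -0.2004, 0.25]
tool_rot: [[-1.0, 0.005, -0.0], [0.005, 1.0, 0.0], [0.0, 0.0, -1.0]]
ft_force: [0.5, 0.5, 0.4]
grip_width: 0.0854
gripper_force: 0.0
```

```bash
python3 snap.py w2
```

```text
3.65 [  0.3989  -0.2004   0.25   179.7026]
```

View pics/w2.png

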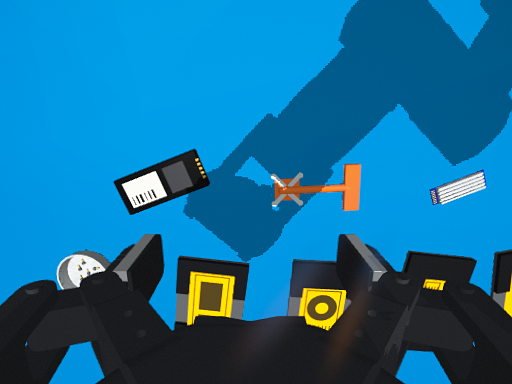

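```bash
cat > fit.py <<'E'
from h import *
from scipy.optimize import minimize
box=lambda x0,x1,w,z0,z1:[(x,y,z) for x in(x0,x1) for y in(-w/2,w/2) for z in(z0,z1)]
M=dict(battery=[box(-60,60,52,0,14)],fan=[box(-37,37,54,0,12)],ssd=[box(-40,40,24,0,9)],
 heatsink=[box(-70,-26,46,0,5),box(-40,40,10,3,10),box(30,50,64,0,10)],
 battery_tray=[box(-85,85,104,0,13)],heatsink_tray=[box(-95,75,104,0,13)])
M['fan_tray']=M['ssd_tray']=M['battery_tray']
def mask(im):
    h=cv2.cvtColor(im,cv2.COLOR_RGB2HSV).astype(int)
    return (~((abs(h[...,0]-102)<11)&(h[...,1]>150))).astype(np.uint8)
def sil(k,n,p,z0,S=4,shape=(384,512)):
    a=np.radians(p[2]);R=np.array([[np.cos(a),-np.sin(a),0],[np.sin(a),np.cos(a),0],[0,0,1]])
    o=np.zeros((shape[0]*S,shape[1]*S),np.uint8)
    for b in M[n]:
        X=np.array(b)/1000@R.T+[p[0],p[1],z0]
        uv=(proj(k,X)+.5)*S-.5
        cv2.fillConvexPoly(o,cv2.convexHull(np.round(uv*16).astype(np.int32)),1,shift=4)
    return o
def fit(k,im,n,p0,z0=0.,S=4):
    m=mask(im); s=sil(k,n,p0,z0,1); near=cv2.dilate(s,np.ones((25,25)))
    m=m*near; nl,L,st,_=cv2.connectedComponentsWithStats(m); 
    l=np.bincount(L[(s>0)&(m>0)]).argmax(); m=(L==l).astype(np.uint8)
    mb=cv2.resize(m,None,fx=S,fy=S,interpolation=cv2.INTER_LINEAR_EXACT if 0 else cv2.INTER_NEAREST)
    def c(v):
        t=sil(k,n,(v[0]/1000,v[1]/1000,v[2]),z0,S); return 1-(t&mb).sum()/max((t|mb).sum(),1)
    best=None
    for da in(-12,0,12):
        v0=np.array([p0[0]*1000,p0[1]*1000,p0[2]+da])
        r=minimize(c,v0,method='Nelder-Mead',options=dict(initial_simplex=v0+np.array([[0,0,0],[8,0,0],[0,8,0],[0,0,8]]),xatol=.05,fatol=1e-5))
        if best is None or r.fun<best.fun: best=r
    return best.x.round(1),round(1-best.fun,3)
E
python3 - <<'E'
from rig import viewer
from fit import *
G=dict(battery=(.43,-.324,120-0),fan=(.433,.328,85),ssd=(.435,.087,110),heatsink=(.433,-.102,87),battery_tray=(.629,-.265,0),fan_tray=(.625,-.095,0),ssd_tray=(.617,.075,-5),heatsink_tray=(.623,.236,7))
kt,ks=viewer.calibration('top'),viewer.calibration('scene')
L={}
for f in('top0','scene0','w1','w2'):
    z=np.load(f'pics/{f}.npz',allow_pickle=True); L[f]=(z['k'].item() if 'k' in z else (kt if f=='top0' else ks),z['im'])
for n,p in G.items():
    for f in L:
        if f[0]=='w' and ('tray' in n or f not in dict(battery=['w2'],fan=['w1'],ssd=['w1','w2'],heatsink=['w2'])[n]): continue
        try: print(n,f,*fit(*L[f],n,p))
        except Exception as e: print(n,f,e)
E
```

```text
battery top0 [ 422.5 -319.6  109.4] 0.882
battery scene0 [ 419.6 -319.8  110.4] 0.83
battery w2 [ 424.3 -319.2  111.6] 0.918
fan top0 [437.7 323.4  95.5] 0.894
fan scene0 [437.2 325.8  96.7] 0.808
fan w1 [439.7 323.5  95.7] 0.825
ssd top0 [433.7  93.2 111.5] 0.893
ssd scene0 [432.9  93.5 112.9] 0.856
ssd w1 [434.4  95.9 111.2] 0.898
ssd w2 [434.9  93.9 111.1] 0.876
heatsink top0 [ 432.7 -101.6   92.6] 0.82
heatsink scene0 [ 432.4 -102.1   92.1] 0.828
heatsink w2 [ 434.2 -101.2   92.4] 0.816
battery_tray top0 [ 626.2 -264.6   -7. ] 0.923
battery_tray scene0 [ 625.6 -264.8   -7.3] 0.956
fan_tray top0 [630.1 -90.4  -3.9] 0.934
fan_tray scene0 [629.9 -92.2  -3.2] 0.946
ssd_tray top0 [622.1  74.5  -7.3] 0.938
ssd_tray scene0 [621.4  74.6  -8.1] 0.936
heatsink_tray top0 [623.5 240.5   8.8] 0.94
heatsink_tray scene0 [623.5 240.3   8.9] 0.932
```

```bash
cat > go.py <<'E'
import sys
from rig import env
from h import *
# go.py x y z phi n op ; ...   chained from the present pose
e=cur(env.observe()); print('now',np.round(e,4))
for g in ' '.join(sys.argv[1:]).split(';'):
    v=[float(a) for a in g.split()]; e=rows(e,v[:4],int(v[4]),v[5])
E
python3 go.py ".4225 -.3195 .06 110.8 9 .07; .4225 -.3195 .001 110.8 3 .07"
```

```text
now [  0.3988  -0.1993   0.2501 179.77  ]
-0.002 -0.008 0.012 0 0 0.08 0.07; -0.004 -0.014 0.024 0 0 0.15 0.07; -0.006 -0.014 0.023 0 0 0.15 0.07; -0.008 -0.013 0.024 0 0 0.15 0.07; -0.011 -0.011 0.024 0 0 0.15 0.07; -0.012 -0.01 0.024 0 0 0.15 0.07; -0.013 -0.008 0.023 0 0 0.15 0.07; -0.014 -0.006 0.024 0 0 0.15 0.07; -0.007 -0.002 0.012 0 0 0.07 0.07
end [ 4.22300e-01 -3.19300e-01  6.01000e-02  1.11015e+02]
-0 0 0.02 0 0 0 0.07; -0 0 0.019 0 0 0 0.07; -0 0 0.02 0 0 0 0.07
end [ 4.22300e-01 -3.19300e-01  1.10000e-03  1.11015e+02]
```

Emit:
move_arm(
  plan="-0.002 -0.008 0.012 0 0 0.08 0.07; -0.004 -0.014 0.024 0 0 0.15 0.07; -0.006 -0.014 0.023 0 0 0.15 0.07; -0.008 -0.013 0.024 0 0 0.15 0.07; -0.011 -0.011 0.024 0 0 0.15 0.07; -0.012 -0.01 0.024 0 0 0.15 0.07; -0.013 -0.008 0.023 0 0 0.15 0.07; -0.014 -0.006 0.024 0 0 0.15 0.07; -0.007 -0.002 0.012 0 0 0.07 0.07; 0 0 0 0 0 0 0.07",
  grip_force=40,
)

```text
time_s: 4.95
position: [0.4226, -0.3185, 0.0599]
tool_rot: [[-0.361, 0.933, -0.001], [0.933, 0.361, 0.001], [0.002, -0.0, -1.0]]
ft_force: [0.0, 0.1, -0.3]
grip_width: 0.0702
gripper_force: 0.0
```

```bash
python3 snap.py w3;python3 go.py ".4225 -.3195 .001 110.8 4 .07"
```

```text
4.95 [ 4.226000e-01 -3.185000e-01  5.990000e-02  1.111415e+02]
now [ 4.227000e-01 -3.187000e-01  6.060000e-02  1.111904e+02]
-0 -0 0.01 0 0 0 0.07; -0 -0 0.02 0 0 0 0.07; -0.001 -0 0.02 0 0 0.01 0.07; 0 -0 0.01 0 0 -0 0.07
end [ 4.231000e-01 -3.196000e-01  6.000000e-04  1.106174e+02]
```

View pics/w3.png

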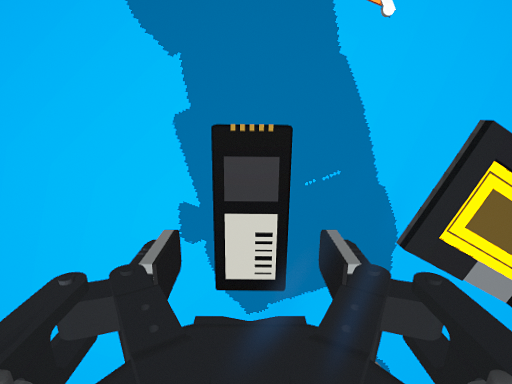

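Emit:
move_arm(
  plan="0 0 0.01 0 0 0 0.07; 0 0 0.02 0 0 0 0.07; -0.001 0 0.02 0 0 0.01 0.07; 0 0 0.01 0 0 0 0.07; 0 0 0 0 0 0 0.07; 0 0 0 0 0 0 0.04; 0 0 0 0 0 0 0.04; 0 0 0 0 0 0 0.04; 0 0 0 0 0 0 0.04; 0 0 0 0 0 0 0.04",
  grip_force=40,
)

```text
time_s: 6.25
position: [0.4229, -0.3212, 0.0013]
tool_rot: [[-0.35, 0.937, 0.001], [0.937, 0.35, -0.001], [-0.002, 0.001, -1.0]]
ft_force: [-0.5, 1.7, 6.5]
grip_width: 0.0507
gripper_force: 42.6
```

```bash
python3 go.py ".4225 -.3195 .08 110.8 4 .04; .626 -.2647 .08 172.9 8 .04; .626 -.2647 .012 172.9 4 .04"
```

```text
now [ 4.229000e-01 -3.212000e-01  1.300000e-03  1.104682e+02]
0 0 -0.013 0 0 -0 0.04; 0.001 0 -0.026 0 0 -0 0.04; 0 0 -0.027 0 0 -0 0.04; 0.001 0 -0.013 0 0 -0.01 0.04
end [ 4.222000e-01 -3.193000e-01  8.030000e-02  1.110412e+02]
-0.002 0.015 0 0 0 -0.08 0.04; -0.005 0.03 0 0 0 -0.15 0.04; -0.01 0.028 0 0 0 -0.16 0.04; -0.014 0.027 0 0 0 -0.15 0.04; -0.018 0.024 0 0 0 -0.15 0.04; -0.022 0.021 0 0 0 -0.16 0.04; -0.024 0.017 0 0 0 -0.15 0.04; -0.014 0.007 0 0 0 -0.08 0.04
end [ 6.261000e-01 -2.645000e-01  8.030000e-02  1.729206e+02]
0 -0 0.011 0 0 0 0.04; 0 -0 0.023 0 0 0 0.04; 0 -0 0.023 0 0 0 0.04; 0 -0 0.011 0 0 0 0.04
end [ 6.261000e-01 -2.645000e-01  1.230000e-02  1.729206e+02]
```

Emit:
move_arm(
  plan="0 0 -0.013 0 0 0 0.04; 0 0 -0.026 0 0 0 0.04; 0 0 -0.027 0 0 0 0.04; 0 0 -0.013 0 0 0 0.04; 0 0 0 0 0 0 0.04",
)

```text
time_s: 6.88
position: [0.4227, -0.3212, 0.08]
tool_rot: [[-0.349, 0.937, 0.001], [0.937, 0.349, -0.001], [-0.002, 0.001, -1.0]]
ft_force: [-0.2, 0.5, -0.9]
grip_width: 0.0508
gripper_force: 42.1
```

```bash
python3 snap.py w4; python3 go.py ".626 -.2647 .08 172.9 9 .04"
```

```text
6.875 [ 4.227000e-01 -3.212000e-01  8.000000e-02  1.104548e+02]
now [ 4.224000e-01 -3.208000e-01  7.910000e-02  1.104543e+02]
-0.001 0.013 -0 0 0 -0.07 0.04; -0.004 0.026 -0 0 0 -0.13 0.04; -0.008 0.025 -0 0 0 -0.14 0.04; -0.011 0.025 -0 0 0 -0.14 0.04; -0.014 0.022 -0 0 0 -0.13 0.04; -0.017 0.02 -0.001 0 0 -0.14 0.04; -0.02 0.018 0 0 0 -0.14 0.04; -0.021 0.014 0 0 0 -0.13 0.04; -0.012 0.006 0 0 0 -0.07 0.04
end [ 6.256000e-01 -2.649000e-01  8.010000e-02  1.729067e+02]
```

View pics/w4.png

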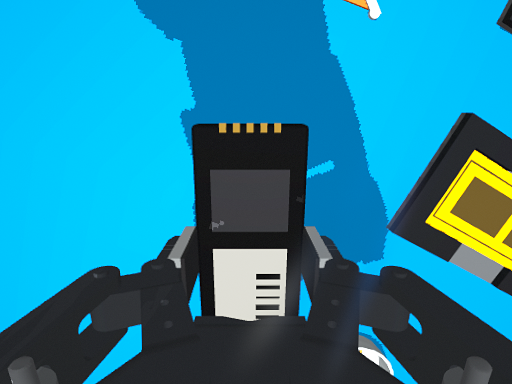

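```bash
cat > inhand.py <<'E'
import sys
from h import *
# inhand.py snap zplane u,v ... : pixels on world plane -> tool frame (mm)
z=np.load(f'pics/{sys.argv[1]}.npz',allow_pickle=True);k=z['k'].item();q=z['q'].item()
for a in sys.argv[3:]:
    P=onplane(k,[[float(t) for t in a.split(',')]],float(sys.argv[2]))[0]
    print(a,P.round(4),'tool',((P-q['position'])@np.array(q['tool_rot'])*1000).round(1))
E
python3 inhand.py w4 .0925 250,124 192,126 308,126 252,126
```

```text
250,124 [ 0.4023 -0.264   0.0925] tool [ 60.7   0.8 -12.6]
192,126 [ 0.3791 -0.2735  0.0925] tool [ 59.9 -24.2 -12.6]
308,126 [ 0.426  -0.256   0.0925] tool [ 59.9  25.9 -12.5]
252,126 [ 0.4034 -0.2645  0.0925] tool [ 59.8   1.7 -12.6]
```

Emit:
move_arm(
  plan="-0.001 0.013 0 0 0 -0.07 0.04; -0.004 0.026 0 0 0 -0.13 0.04; -0.008 0.025 0 0 0 -0.14 0.04; -0.011 0.025 0 0 0 -0.14 0.04; -0.014 0.022 0 0 0 -0.13 0.04; -0.017 0.02 0 0 0 -0.14 0.04; -0.02 0.018 0 0 0 -0.14 0.04; -0.021 0.014 0 0 0 -0.13 0.04; -0.012 0.006 0 0 0 -0.07 0.04; 0 0 0 0 0 0 0.04",
)

```text
time_s: 8.18
position: [0.6258, -0.2644, 0.0776]
tool_rot: [[-0.992, 0.123, -0.002], [0.123, 0.992, 0.001], [0.002, 0.001, -1.0]]
ft_force: [-1.4, 0.6, -2.0]
grip_width: 0.0508
gripper_force: 42.1
```

```bash
python3 snap.py w5; python3 go.py ".626 -.2647 .0115 172.9 5 .04"
```

```text
8.175 [ 6.258000e-01 -2.644000e-01  7.760000e-02  1.729236e+02]
now [ 6.253000e-01 -2.648000e-01  7.790000e-02  1.728426e+02]
-0 0 0.008 0 0 -0 0.04; -0 0 0.017 0 0 -0 0.04; -0 0 0.016 0 0 -0 0.04; -0.001 0 0.017 0 0 -0 0.04; 0 0 0.008 0 0 -0 0.04
end [ 6.262000e-01 -2.649000e-01  1.190000e-02  1.728426e+02]
```

View pics/w5.png

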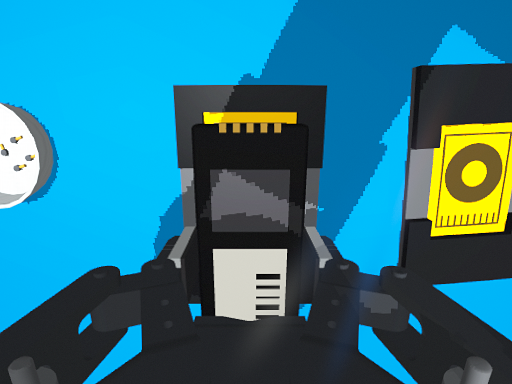

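```bash
python3 inhand.py w5 .013 204,112 297,112 175,86 326,86; python3 inhand.py w5 .006 204,112
```

```text
204,112 [ 0.5571 -0.2868  0.013 ] tool [ 65.3 -30.7  64.7]
297,112 [ 0.5649 -0.2237  0.013 ] tool [65.3 32.8 64.7]
175,86 [ 0.5378 -0.3035  0.013 ] tool [ 82.4 -49.7  64.7]
326,86 [ 0.5502 -0.2029  0.013 ] tool [82.5 51.7 64.8]
204,112 [ 0.5569 -0.2878  0.006 ] tool [ 65.3 -31.8  71.7]
```

Emit:
move_arm(
  plan="0 0 0.008 0 0 0 0.04; 0 0 0.017 0 0 0 0.04; 0 0 0.016 0 0 0 0.04; 0 0 0.015 0 0 0 0.04; 0 0 0.007 0 0 0 0.04; 0 0 0 0 0 0 0.04; 0 0 0 0 0 0 0.04",
)

```text
time_s: 9.1
position: [0.6261, -0.2653, 0.0169]
tool_rot: [[-0.992, 0.123, 0.001], [0.123, 0.992, -0.001], [-0.001, -0.0, -1.0]]
ft_force: [-0.1, -0.3, -1.4]
grip_width: 0.0508
gripper_force: 42.1
```

Emit:
move_arm(
  plan="-0.001 0.001 0.004 0 0 0 0.04; 0 0 0.003 0 0 0 0.04; 0 0 0.002 0 0 0 0.04; 0 0 0 0 0 0 0.04",
)

```text
time_s: 9.6
position: [0.6269, -0.2642, 0.0074]
tool_rot: [[-0.992, 0.123, 0.0], [0.123, 0.992, -0.0], [-0.0, -0.0, -1.0]]
ft_force: [0.3, -0.0, -0.2]
grip_width: 0.0509
gripper_force: 42.2
```

Emit:
move_arm(
  plan="0 0 0 0 0 0 0.055; 0 0 0 0 0 0 0.068; 0 0 0 0 0 0 0.068; 0 0 -0.02 0 0 0 0.068; 0 0 -0.04 0 0 0 0.068; 0 0 -0.02 0 0 0 0.068; 0 0 0 0 0 0 0.068",
)

```text
time_s: 10.48
position: [0.6275, -0.2646, 0.0889]
tool_rot: [[-0.992, 0.123, 0.003], [0.123, 0.992, -0.002], [-0.003, -0.001, -1.0]]
ft_force: [0.3, 0.3, -0.3]
grip_width: 0.0681
gripper_force: 0.0
```

```bash
python3 snap.py w6; python3 go.py ".4335 -.1015 .06 92.4 10 .04; .4335 -.1015 .003 92.4 4 .035"
python3 - <<'E'
import cv2,numpy as np
from rig import viewer,pinpoint
from fit import *
im,d=viewer.get_image('top');k=viewer.calibration('top')
z=np.load('pics/w6.npz',allow_pickle=True)
for p in pinpoint('wrist','battery')+pinpoint('wrist','battery_tray'): print(p, onplane(z['k'].item(),[p['pixel']],.006))
E
```

```text
10.475 [ 6.275000e-01 -2.646000e-01  8.890000e-02  1.729097e+02]
now [ 6.269000e-01 -2.642000e-01  8.730000e-02  1.729088e+02]
0.012 0.008 0.002 0 0 0.08 0.04; 0.024 0.013 0.003 0 0 0.15 0.04; 0.027 0.009 0.003 0 0 0.16 0.04; 0.028 0.006 0.003 0 0 0.16 0.04; 0.028 0 0.003 0 0 0.15 0.04; 0.028 -0.003 0.003 0 0 0.16 0.04; 0.026 -0.008 0.003 0 0 0.15 0.04; 0.026 -0.012 0.003 0 0 0.16 0.04; 0.023 -0.015 0.003 0 0 0.16 0.04; 0.01 -0.01 0.001 0 0 0.08 0.04
end [ 4.33600e-01 -1.02000e-01  6.03000e-02  9.21218e+01]
0 -0 0.01 0 0 -0 0.035; 0 -0 0.019 0 0 -0 0.035; 0 -0 0.019 0 0 -0 0.035; 0 -0 0.009 0 0 -0 0.035
end [ 4.33600e-01 -1.02000e-01  3.30000e-03  9.21218e+01]
{'pixel': [457.8, 171.5], 'conf': 0.71} [[ 0.62754787 -0.0962711   0.006     ]]
{'pixel': [251.9, 195.7], 'conf': 0.61} [[ 0.6273401 -0.2623261  0.006    ]]
```

View pics/w6.png

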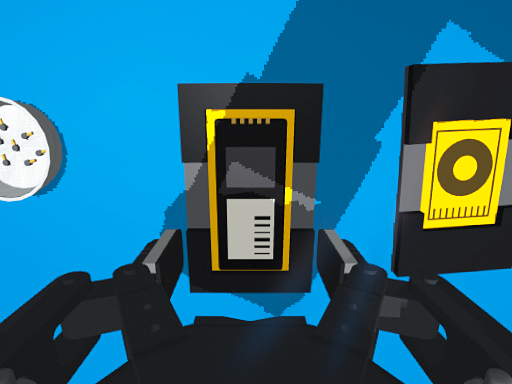

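Emit:
move_arm(
  plan="0.012 0.008 0.002 0 0 0.08 0.04; 0.024 0.013 0.003 0 0 0.15 0.04; 0.027 0.009 0.003 0 0 0.16 0.04; 0.028 0.006 0.003 0 0 0.16 0.04; 0.028 0 0.003 0 0 0.15 0.04; 0.028 -0.003 0.003 0 0 0.16 0.04; 0.026 -0.008 0.003 0 0 0.15 0.04; 0.026 -0.012 0.003 0 0 0.16 0.04; 0.023 -0.015 0.003 0 0 0.16 0.04; 0.01 -0.01 0.001 0 0 0.08 0.04; 0 0 0 0 0 0 0.04",
)

```text
time_s: 12.05
position: [0.4329, -0.1014, 0.0599]
tool_rot: [[-0.038, 0.999, -0.001], [0.999, 0.038, 0.001], [0.001, -0.001, -1.0]]
ft_force: [0.1, -0.2, -0.2]
grip_width: 0.0403
gripper_force: 0.0
```

```bash
python3 snap.py w7
python3 - <<'E'
from fit import *
z=np.load('pics/w7.npz',allow_pickle=True);print(*fit(z['k'].item(),z['im'],'heatsink',(.4335,-.1015,92.4)))
E
python3 go.py ".4335 -.1015 .003 92.4 4 .04"
```

```text
12.05 [ 4.32900e-01 -1.01400e-01  5.99000e-02  9.21888e+01]
[ 435.  -101.3   92.2] 0.835
now [ 4.33700e-01 -1.02000e-01  6.01000e-02  9.22294e+01]
0 -0 0.01 0 0 -0 0.04; 0 -0 0.019 0 0 -0 0.04; 0 -0 0.019 0 0 -0 0.04; 0.001 -0 0.009 0 0 -0 0.04
end [ 4.33700e-01 -1.01000e-01  3.10000e-03  9.22294e+01]
```

View pics/w7.png

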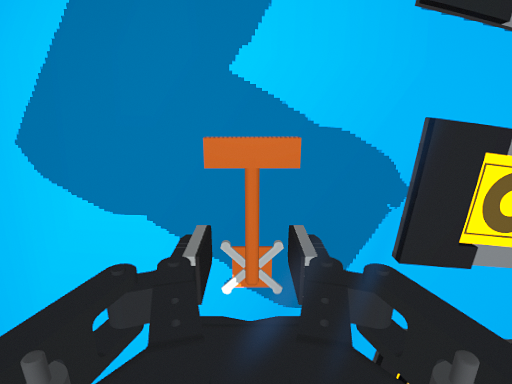

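Emit:
move_arm(
  plan="0 0 0.01 0 0 0 0.04; 0 0 0.019 0 0 0 0.04; 0 0 0.019 0 0 0 0.04; 0 0 0.009 0 0 0 0.04; 0 0 0 0 0 0 0.03; 0 0 0 0 0 0 0.015; 0 0 0 0 0 0 0; 0 0 0 0 0 0 0; 0 0 0 0 0 0 0; 0 0 0 0 0 0 0",
  grip_force=40,
)

```text
time_s: 13.35
position: [0.4339, -0.1022, 0.0039]
tool_rot: [[-0.037, 0.999, 0.001], [0.999, 0.037, -0.001], [-0.001, 0.001, -1.0]]
ft_force: [-1.0, -0.0, 5.8]
grip_width: 0.0083
gripper_force: 40.4
```

Emit:
move_arm(
  plan="0 0 -0.01 0 0 0 0; 0 0 -0.025 0 0 0 0; 0 0 -0.03 0 0 0 0; 0 0 -0.015 0 0 0 0; 0 0 0 0 0 0 0",
)

```text
time_s: 13.98
position: [0.434, -0.1021, 0.0844]
tool_rot: [[-0.037, 0.999, 0.002], [0.999, 0.037, -0.001], [-0.001, 0.002, -1.0]]
ft_force: [0.3, -0.9, -0.7]
grip_width: 0.0083
gripper_force: 39.6
```

```bash
python3 snap.py w8; python3 go.py ".6235 .2404 .083 8.85 12 0"
```

```text
13.975 [ 4.34000e-01 -1.02100e-01  8.44000e-02  9.21251e+01]
now [ 4.33600e-01 -1.01900e-01  8.36000e-02  9.21217e+01]
0.015 0.009 0 0 0 0.07 0; 0.032 0.016 0 0 0 0.13 0; 0.033 0.012 0 0 0 0.13 0; 0.035 0.008 0 0 0 0.13 0; 0.036 0.003 0 0 0 0.13 0; 0.035 -0.002 0 0 0 0.14 0; 0.035 -0.006 0 0 0 0.13 0; 0.034 -0.012 0 0 0 0.13 0; 0.032 -0.015 0 0 0 0.13 0; 0.03 -0.019 0.001 0 0 0.14 0; 0.027 -0.024 -0 0 0 0.13 0; 0.012 -0.013 -0 0 0 0.06 0
end [0.6238 0.2404 0.0826 9.0428]
```

View pics/w8.png

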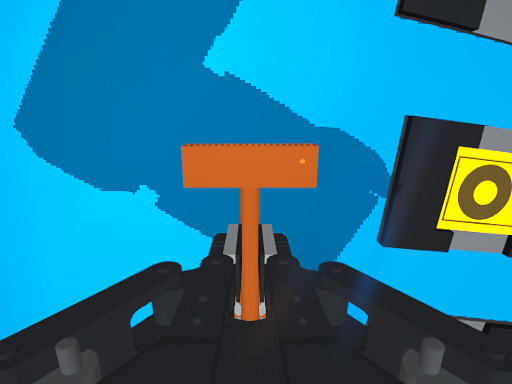

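```bash
python3 inhand.py w8 .0905 182,146 318,146 184,187 317,187; python3 -c "
import numpy as np
d=np.load('pics/w8.npz')['d'];print(np.median(d[150:158,200:300]),np.median(d[176:184,200:300]),d[166,190:310:20])"
```

```text
182,146 [ 0.4015 -0.0525  0.0905] tool [ 50.8 -30.6  -6.2]
318,146 [ 0.4642 -0.0502  0.0905] tool [50.8 32.1 -6.1]
184,187 [ 0.4021 -0.072   0.0905] tool [ 31.2 -30.7  -6.2]
317,187 [ 0.4656 -0.0696  0.0905] tool [31.3 32.8 -6. ]
0.13666517 0.13990957 [0.13792878 0.13826878 0.13847685 0.13844043 0.13841474 0.13768789]
```

Emit:
move_arm(
  plan="0.015 0.009 0 0 0 0.07 0; 0.032 0.016 0 0 0 0.13 0; 0.033 0.012 0 0 0 0.13 0; 0.035 0.008 0 0 0 0.13 0; 0.036 0.003 0 0 0 0.13 0; 0.035 -0.002 0 0 0 0.14 0; 0.035 -0.006 0 0 0 0.13 0; 0.034 -0.012 0 0 0 0.13 0; 0.032 -0.015 0 0 0 0.13 0; 0.03 -0.019 0 0 0 0.14 0; 0.027 -0.024 0 0 0 0.13 0; 0.012 -0.013 0 0 0 0.06 0",
)

```text
time_s: 15.52
position: [0.6238, 0.2419, 0.0816]
tool_rot: [[0.988, 0.156, -0.002], [0.156, -0.988, -0.0], [-0.002, -0.0, -1.0]]
ft_force: [-0.9, 0.2, -1.1]
grip_width: 0.0086
gripper_force: 39.6
```

Emit:
move_arm(
  plan="0 0 0 0 0 0 0",
)

```text
time_s: 15.65
position: [0.6234, 0.241, 0.0817]
tool_rot: [[0.987, 0.159, -0.002], [0.159, -0.987, -0.0], [-0.002, 0.0, -1.0]]
ft_force: [-0.9, 0.1, -0.1]
grip_width: 0.0084
gripper_force: 39.6
```

```bash
python3 snap.py w9; python3 go.py ".6235 .2404 .018 8.85 5 0"
```

```text
15.65 [0.6234 0.241  0.0817 9.1549]
now [0.6232 0.2402 0.082  9.1493]
0 -0 0.008 0 0 0 0; 0 -0 0.016 0 0 0 0; 0 -0 0.016 0 0 0 0; 0 -0 0.016 0 0 0 0; 0 -0 0.008 0 0 0.01 0
end [0.6232 0.2402 0.018  8.5764]
```

View pics/w9.png

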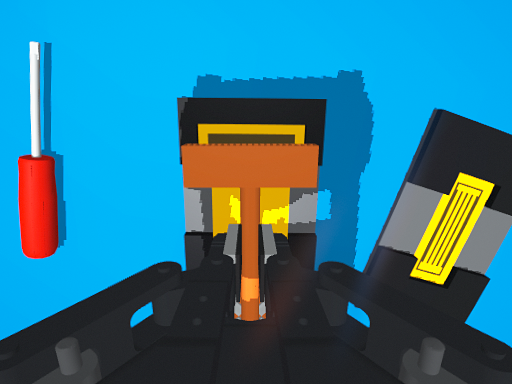

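```bash
python3 inhand.py w9 .013 198,125 306,125 178,98 326,99; python3 inhand.py w9 .006 198,125 306,125
```

```text
198,125 [0.6741 0.2863 0.013 ] tool [ 57.4 -36.6  68.6]
306,125 [0.6863 0.2113 0.013 ] tool [57.5 39.4 68.6]
178,98 [0.6902 0.3021 0.013 ] tool [ 75.7 -49.7  68.5]
326,99 [0.7059 0.2012 0.013 ] tool [75.2 52.4 68.5]
198,125 [0.6736 0.2874 0.006 ] tool [ 57.1 -37.8  75.6]
306,125 [0.6862 0.2099 0.006 ] tool [57.2 40.7 75.6]
```

Emit:
move_arm(
  plan="0 0 0.008 0 0 0 0; 0 0 0.016 0 0 0 0; 0 0 0.016 0 0 0 0; 0 0 0.016 0 0 0 0; 0 0 0.006 0 0 0 0; 0 0 0 0 0 0 0",
)

```text
time_s: 16.45
position: [0.6238, 0.2403, 0.0209]
tool_rot: [[0.988, 0.157, -0.001], [0.157, -0.988, -0.0], [-0.001, 0.0, -1.0]]
ft_force: [0.7, -1.1, -0.5]
grip_width: 0.0083
gripper_force: 39.6
```

Emit:
move_arm(
  plan="-0.001 0 0.004 0 0 0 0; 0 0 0.004 0 0 0 0; 0 0 0.002 0 0 0 0; 0 0 0 0 0 0 0",
)

```text
time_s: 16.95
position: [0.6228, 0.2402, 0.0112]
tool_rot: [[0.988, 0.157, -0.0], [0.157, -0.988, -0.0], [-0.0, 0.0, -1.0]]
ft_force: [-0.9, -0.3, -0.7]
grip_width: 0.0086
gripper_force: 39.6
```

Emit:
move_arm(
  plan="0 0 0.001 0 0 0 0; 0 0 0 0 0 0 0.015; 0 0 0 0 0 0 0.03; 0 0 0 0 0 0 0.03; 0 0 -0.02 0 0 0 0.03; 0 0 -0.04 0 0 0 0.05; 0 0 -0.02 0 0 0 0.07; 0 0 0 0 0 0 0.07",
)

```text
time_s: 17.95
position: [0.6235, 0.2404, 0.0919]
tool_rot: [[0.988, 0.157, 0.003], [0.157, -0.988, 0.001], [0.003, -0.0, -1.0]]
ft_force: [0.2, -0.6, -0.7]
grip_width: 0.0703
gripper_force: 0.0
```

```bash
python3 snap.py w10; python3 go.py ".4385 .324 .06 95.8 11 .072"
```

```text
17.95 [0.6235 0.2404 0.0919 9.0442]
now [0.6229 0.2402 0.0903 9.0437]
-0.008 -0.006 0.002 0 0 -0.08 0.072; -0.016 -0.012 0.003 0 0 -0.15 0.072; -0.014 -0.015 0.003 0 0 -0.15 0.072; -0.012 -0.017 0.003 0 0 -0.15 0.072; -0.009 -0.018 0.003 0 0 -0.15 0.072; -0.006 -0.019 0.003 0 0 -0.15 0.072; -0.003 -0.02 0.003 0 0 -0.15 0.072; -0 -0.02 0.003 0 0 -0.16 0.072; 0.003 -0.02 0.003 0 0 -0.15 0.072; 0.006 -0.02 0.003 0 0 -0.15 0.072; 0.004 -0.009 0.001 0 0 -0.07 0.072
end [4.38300e-01 3.23600e-01 6.03000e-02 9.55604e+01]
```

View pics/w10.png

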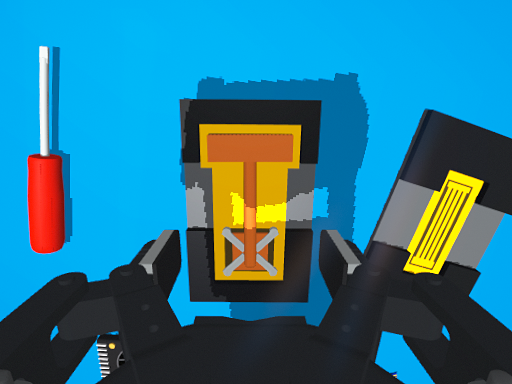

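Emit:
move_arm(
  plan="-0.008 -0.006 0.002 0 0 -0.08 0.072; -0.016 -0.012 0.003 0 0 -0.15 0.072; -0.014 -0.015 0.003 0 0 -0.15 0.072; -0.012 -0.017 0.003 0 0 -0.15 0.072; -0.009 -0.018 0.003 0 0 -0.15 0.072; -0.006 -0.019 0.003 0 0 -0.15 0.072; -0.003 -0.02 0.003 0 0 -0.15 0.072; 0 -0.02 0.003 0 0 -0.16 0.072; 0.003 -0.02 0.003 0 0 -0.15 0.072; 0.006 -0.02 0.003 0 0 -0.15 0.072; 0.004 -0.009 0.001 0 0 -0.07 0.072; 0 0 0 0 0 0 0.072",
)

```text
time_s: 19.5
position: [0.4373, 0.3236, 0.0592]
tool_rot: [[-0.097, 0.995, -0.002], [0.995, 0.097, -0.001], [-0.001, -0.002, -1.0]]
ft_force: [0.3, 0.3, -0.0]
grip_width: 0.072
gripper_force: 0.0
```

```bash
python3 snap.py w11
python3 - <<'E'
from fit import *
z=np.load('pics/w11.npz',allow_pickle=True);print(*fit(z['k'].item(),z['im'],'fan',(.4385,.324,95.8)))
E
python3 go.py ".4388 .324 .003 95.8 4 .072"
```

```text
19.5 [4.37300e-01 3.23600e-01 5.92000e-02 9.55628e+01]
[439.8 323.4  97. ] 0.916
now [4.38000e-01 3.23500e-01 5.95000e-02 9.54855e+01]
0 0 0.009 0 0 -0 0.072; 0 0 0.019 0 0 -0 0.072; 0 0.001 0.019 0 0 -0 0.072; 0 -0 0.009 0 0 -0.01 0.072
end [4.39000e-01 3.23600e-01 3.50000e-03 9.60584e+01]
```

View pics/w11.png

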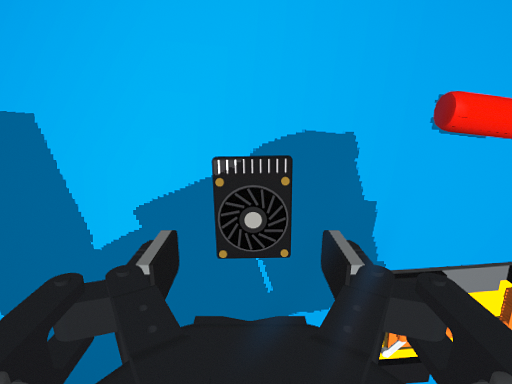

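Emit:
move_arm(
  plan="0 0 0.009 0 0 0 0.072; 0 0 0.019 0 0 -0.01 0.072; 0 0.001 0.019 0 0 0 0.072; 0 0 0.01 0 0 -0.01 0.072; 0 0 0 0 0 0 0.06; 0 0 0 0 0 0 0.045; 0 0 0 0 0 0 0.045; 0 0 0 0 0 0 0.045; 0 0 0 0 0 0 0.045",
  grip_force=40,
)

```text
time_s: 20.68
position: [0.4395, 0.3238, 0.0037]
tool_rot: [[-0.117, 0.993, 0.001], [0.993, 0.117, 0.0], [0.0, 0.001, -1.0]]
ft_force: [0.2, -0.4, 3.0]
grip_width: 0.0526
gripper_force: 42.3
```

Emit:
move_arm(
  plan="0 0 -0.01 0 0 0 0.045; 0 0 -0.025 0 0 0 0.045; 0 0 -0.03 0 0 0 0.045; 0 0 -0.015 0 0 0 0.045; 0 0 0 0 0 0 0.045",
)

```text
time_s: 21.3
position: [0.4396, 0.3238, 0.084]
tool_rot: [[-0.117, 0.993, 0.002], [0.993, 0.117, 0.001], [0.001, 0.002, -1.0]]
ft_force: [0.0, -0.8, -0.7]
grip_width: 0.0523
gripper_force: 42.1
```

```bash
python3 snap.py w12; python3 go.py ".630 -.0912 .083 176.4 12 .045"
python3 - <<'E'
import numpy as np
from fit import *
z=np.load('pics/w12.npz',allow_pickle=True);k=z['k'].item();q=z['q'].item()
x,y,_,p=cur(q); r,iou=fit(k,z['im'],'fan',(x,y,p),q['position'][2]-.003)
d=np.array(r[:2])/1000-[x,y];a=np.radians(p)
print('fit',r,iou,'tool off',d@[np.cos(a),np.sin(a)],d@[np.sin(a),-np.cos(a)],'dyaw',r[2]-p)
E
```

```text
21.3 [4.39600e-01 3.23800e-01 8.40000e-02 9.67042e+01]
now [4.3910e-01 3.2360e-01 8.3100e-02 9.6705e+01]
-0.02 0.006 0 0 0 -0.06 0.045; -0.04 0.011 0 0 0 -0.13 0.045; -0.041 0.005 0 0 0 -0.13 0.045; -0.042 -0 0 0 0 -0.12 0.045; -0.041 -0.005 0 0 0 -0.13 0.045; -0.04 -0.011 0 0 0 -0.13 0.045; -0.038 -0.015 0 0 0 -0.12 0.045; -0.037 -0.021 0 0 0 -0.13 0.045; -0.033 -0.024 0 0 0 -0.12 0.045; -0.03 -0.029 0 0 0 -0.13 0.045; -0.027 -0.032 0 0 0 -0.13 0.045; -0.011 -0.018 0 0 0 -0.06 0.045
end [ 6.304000e-01 -9.180000e-02  8.310000e-02  1.763461e+02]
fit [441.6 324.   96.8] 0.784 tool off -8.49628692432065e-05 0.00202233062283872 dyaw 0.0957636122120391
```

Emit:
move_arm(
  plan="-0.02 0.006 0 0 0 -0.06 0.045; -0.04 0.011 0 0 0 -0.13 0.045; -0.041 0.005 0 0 0 -0.13 0.045; -0.042 0 0 0 0 -0.12 0.045; -0.041 -0.005 0 0 0 -0.13 0.045; -0.04 -0.011 0 0 0 -0.13 0.045; -0.038 -0.015 0 0 0 -0.12 0.045; -0.037 -0.021 0 0 0 -0.13 0.045; -0.033 -0.024 0 0 0 -0.12 0.045; -0.03 -0.029 0 0 0 -0.13 0.045; -0.027 -0.032 0 0 0 -0.13 0.045; -0.011 -0.018 0 0 0 -0.06 0.045",
)

```text
time_s: 22.85
position: [0.6307, -0.0936, 0.0815]
tool_rot: [[-0.998, 0.063, -0.002], [0.063, 0.998, 0.001], [0.002, 0.0, -1.0]]
ft_force: [-0.2, 1.2, -0.1]
grip_width: 0.0521
gripper_force: 42.1
```

Emit:
move_arm(
  plan="0 0 0 0 0 0 0.045",
)

```text
time_s: 22.98
position: [0.6303, -0.0928, 0.0816]
tool_rot: [[-0.998, 0.066, -0.002], [0.066, 0.998, 0.001], [0.002, 0.001, -1.0]]
ft_force: [0.1, -1.1, -1.3]
grip_width: 0.0521
gripper_force: 42.1
```

```bash
python3 snap.py w13; python3 go.py ".630 -.0912 .02 176.4 5 .045"
python3 - <<'E'
from fit import *
z=np.load('pics/w13.npz',allow_pickle=True);im=z['im'];k=z['k'].item();q=z['q'].item()
h=cv2.cvtColor(im,cv2.COLOR_RGB2HSV); y=((abs(h[...,0].astype(int)-26)<8)&(h[...,1]>150)&(h[...,2]>90)).astype(np.uint8)
y[:,:120]=0;y[:,380:]=0
n,L,st,c=cv2.connectedComponentsWithStats(y)
print(st[1:][st[1:,4]>40])
m=mask(im);print('tray rows at col 250: first nonblue',np.where(m[:200,250])[0][:3])
r=np.where(m[:200,250])[0][0]+6;cs=np.where(m[r])[0];print(r,cs[cs>120][:2],cs[cs<380][-2:])
E
```

```text
22.975 [ 6.303000e-01 -9.280000e-02  8.160000e-02  1.762168e+02]
now [ 6.299000e-01 -9.170000e-02  8.180000e-02  1.762397e+02]
-0 0 0.008 0 0 -0 0.045; -0 0 0.015 0 0 -0 0.045; -0 0 0.016 0 0 -0 0.045; -0 0 0.015 0 0 -0 0.045; -0 0 0.008 0 0 -0 0.045
end [ 6.299000e-01 -9.170000e-02  1.980000e-02  1.762397e+02]
[[ 207  144   92   28 2242]
 [ 289  201   12   12  106]
 [ 203  295   12   11   87]]
tray rows at col 250: first nonblue [85 86 87]
91 [178 179] [326 327]
```

```bash
python3 inhand.py w13 .013 206.5,143.5 298.5,143.5 177.5,91 327.5,91 250,84.5
```

```text
206.5,143.5 [ 0.5849 -0.1202  0.013 ] tool [ 43.4 -30.3  68.6]
298.5,143.5 [ 0.5891 -0.0546  0.013 ] tool [43.5 35.4 68.7]
177.5,91 [ 0.5477 -0.1365  0.013 ] tool [ 79.4 -49.1  68.7]
327.5,91 [ 0.5544 -0.0337  0.013 ] tool [79.5 54.  68.8]
250,84.5 [ 0.5469 -0.0866  0.013 ] tool [83.5  0.7 68.7]
```

Emit:
move_arm(
  plan="0 0 0.008 0 0 0 0.045; 0 0 0.015 0 0 0 0.045; 0 0 0.016 0 0 0 0.045; 0 0 0.015 0 0 0 0.045; 0 0 0.006 0 0 0 0.045; 0 0 0 0 0 0 0.045",
)

```text
time_s: 23.78
position: [0.6305, -0.0916, 0.0229]
tool_rot: [[-0.998, 0.064, -0.001], [0.064, 0.998, 0.0], [0.001, 0.0, -1.0]]
ft_force: [0.4, 0.9, -0.9]
grip_width: 0.052
gripper_force: 42.1
```

Emit:
move_arm(
  plan="0 0.001 0.005 0 0 0 0.045; 0 0 0.004 0 0 0 0.045; 0 0 0.003 0 0 0 0.045; 0 0 0 0 0 0 0.045",
)

```text
time_s: 24.28
position: [0.6306, -0.0907, 0.0111]
tool_rot: [[-0.998, 0.064, -0.0], [0.064, 0.998, 0.0], [0.0, 0.0, -1.0]]
ft_force: [-0.3, 0.5, -0.2]
grip_width: 0.0522
gripper_force: 42.1
```

Emit:
move_arm(
  plan="0 0 0.001 0 0 0 0.045; 0 0 0 0 0 0 0.045; 0 0 0 0 0 0 0.057; 0 0 0 0 0 0 0.07; 0 0 0 0 0 0 0.07; 0 0 -0.02 0 0 0 0.07; 0 0 -0.04 0 0 0 0.07; 0 0 -0.02 0 0 0 0.07; 0 0 0 0 0 0 0.06",
)

```text
time_s: 25.4
position: [0.6313, -0.0909, 0.0917]
tool_rot: [[-0.998, 0.064, 0.003], [0.064, 0.998, -0.001], [-0.003, -0.001, -1.0]]
ft_force: [-0.3, -1.1, 0.2]
grip_width: 0.06
gripper_force: 0.0
```

```bash
python3 snap.py w14; python3 go.py ".434 .094 .06 111.3 10 .045"
python3 - <<'E'
from rig import pinpoint
from h import *
z=np.load('pics/w14.npz',allow_pickle=True)
for n,h in(('fan',.006),('fan_tray',0)):
  for p in pinpoint('wrist',n): print(n,p['conf'],onplane(z['k'].item(),[p['pixel']],h))
E
```

```text
25.4 [ 6.313000e-01 -9.090000e-02  9.170000e-02  1.763468e+02]
now [ 6.306000e-01 -9.070000e-02  9.020000e-02  1.763456e+02]
0.012 0.01 0.002 0 0 0.06 0.045; 0.024 0.017 0.003 0 0 0.13 0.045; 0.026 0.015 0.003 0 0 0.13 0.045; 0.028 0.01 0.004 0 0 0.12 0.045; 0.029 0.008 0.003 0 0 0.13 0.045; 0.03 0.003 0.003 0 0 0.12 0.045; 0.03 0.001 0.004 0 0 0.13 0.045; 0.029 -0.004 0.003 0 0 0.13 0.045; 0.029 -0.008 0.004 0 0 0.12 0.045; 0.014 -0.006 0.001 0 0 0.07 0.045
end [4.338000e-01 9.360000e-02 6.020000e-02 1.110285e+02]
fan 0.91 [[ 0.63598446 -0.09138794  0.006     ]]
fan_tray 0.57 [[0.62515849 0.07465942 0.        ]]
fan_tray 0.32 [[ 0.62744639 -0.26450195  0.        ]]
```

Emit:
move_arm(
  plan="0.012 0.01 0.002 0 0 0.06 0.045; 0.024 0.017 0.003 0 0 0.13 0.045; 0.026 0.015 0.003 0 0 0.13 0.045; 0.028 0.01 0.004 0 0 0.12 0.045; 0.029 0.008 0.003 0 0 0.13 0.045; 0.03 0.003 0.003 0 0 0.12 0.045; 0.03 0.001 0.004 0 0 0.13 0.045; 0.029 -0.004 0.003 0 0 0.13 0.045; 0.029 -0.008 0.004 0 0 0.12 0.045; 0.014 -0.006 0.001 0 0 0.07 0.045; 0 0 0 0 0 0 0.045",
)

```text
time_s: 26.92
position: [0.4329, 0.094, 0.0597]
tool_rot: [[-0.361, 0.933, -0.002], [0.933, 0.361, 0.0], [0.001, -0.002, -1.0]]
ft_force: [0.5, -0.2, 0.7]
grip_width: 0.045
gripper_force: 0.0
```

```bash
python3 snap.py w15
python3 - <<'E'
from fit import *
z=np.load('pics/w15.npz',allow_pickle=True);print(*fit(z['k'].item(),z['im'],'ssd',(.434,.094,111.3)))
E
python3 go.py ".4345 .094 .0025 111.3 4 .045"
```

```text
26.925 [4.329000e-01 9.400000e-02 5.970000e-02 1.111355e+02]
[435.3  94.4 111.2] 0.915
now [4.33800e-01 9.36000e-02 5.99000e-02 1.11143e+02]
0 0 0.01 0 0 -0 0.045; 0 0 0.019 0 0 -0 0.045; 0 0.001 0.019 0 0 -0 0.045; 0 -0 0.009 0 0 -0 0.045
end [4.34800e-01 9.39000e-02 2.90000e-03 1.11143e+02]
```

Emit:
move_arm(
  plan="0 0 0.01 0 0 0 0.045; 0 0 0.019 0 0 0 0.045; 0 0.001 0.019 0 0 0 0.045; 0 0 0.009 0 0 0 0.045; 0 0 0 0 0 0 0.035; 0 0 0 0 0 0 0.015; 0 0 0 0 0 0 0.015; 0 0 0 0 0 0 0.015; 0 0 0 0 0 0 0.015",
  grip_force=40,
)

```text
time_s: 28.1
position: [0.435, 0.0939, 0.0037]
tool_rot: [[-0.359, 0.933, 0.001], [0.933, 0.359, -0.0], [-0.0, 0.001, -1.0]]
ft_force: [-0.9, 0.0, 5.9]
grip_width: 0.0227
gripper_force: 39.7
```

Emit:
move_arm(
  plan="0 0 -0.01 0 0 0 0.015; 0 0 -0.025 0 0 0 0.015; 0 0 -0.03 0 0 0 0.015; 0 0 -0.015 0 0 0 0.015; 0 0 0 0 0 0 0.015",
)

```text
time_s: 28.72
position: [0.4352, 0.0939, 0.0844]
tool_rot: [[-0.359, 0.933, 0.003], [0.933, 0.359, -0.0], [-0.001, 0.002, -1.0]]
ft_force: [0.5, -0.2, -1.8]
grip_width: 0.0219
gripper_force: 39.3
```

```bash
python3 snap.py w16; python3 go.py ".6218 .0745 .083 172.3 9 .015"
python3 - <<'E'
import numpy as np
from fit import *
z=np.load('pics/w16.npz',allow_pickle=True);k=z['k'].item();q=z['q'].item()
x,y,_,p=cur(q); r,iou=fit(k,z['im'],'ssd',(x,y,p),q['position'][2]-.003)
d=np.array(r[:2])/1000-[x,y];a=np.radians(p)
print('fit',r,iou,'tool off',d@[np.cos(a),np.sin(a)],d@[np.sin(a),-np.cos(a)],'dyaw',r[2]-p)
E
```

```text
28.725 [4.352000e-01 9.390000e-02 8.440000e-02 1.110322e+02]
now [4.348000e-01 9.400000e-02 8.360000e-02 1.110336e+02]
-0.005 0.01 0 0 0 -0.07 0.015; -0.012 0.021 0 0 0 -0.13 0.015; -0.015 0.018 0 0 0 -0.13 0.015; -0.017 0.016 0 0 0 -0.14 0.015; -0.019 0.014 0 0 0 -0.13 0.015; -0.021 0.011 0 0 0 -0.14 0.015; -0.022 0.009 0 0 0 -0.13 0.015; -0.023 0.005 0.001 0 0 -0.13 0.015; -0.011 0.001 -0 0 0 -0.07 0.015
end [6.215000e-01 7.410000e-02 8.260000e-02 1.723401e+02]
fit [435.4  95.4 111.2] 0.667 tool off 0.0013038817291669172 0.000681601552576477 dyaw 0.16778870548856162
```

Emit:
move_arm(
  plan="-0.005 0.01 0 0 0 -0.07 0.015; -0.012 0.021 0 0 0 -0.13 0.015; -0.015 0.018 0 0 0 -0.13 0.015; -0.017 0.016 0 0 0 -0.14 0.015; -0.019 0.014 0 0 0 -0.13 0.015; -0.021 0.011 0 0 0 -0.14 0.015; -0.022 0.009 0 0 0 -0.13 0.015; -0.023 0.005 0 0 0 -0.13 0.015; -0.011 0.001 0 0 0 -0.07 0.015; 0 0 0 0 0 0 0.015",
)

```text
time_s: 30.02
position: [0.6214, 0.074, 0.0819]
tool_rot: [[-0.991, 0.134, -0.002], [0.134, 0.991, 0.0], [0.002, -0.0, -1.0]]
ft_force: [-0.7, -0.3, -1.1]
grip_width: 0.0224
gripper_force: 39.3
```

```bash
python3 snap.py w17; python3 go.py ".6218 .0745 .02 172.3 5 .015"
python3 - <<'E'
from fit import *
z=np.load('pics/w17.npz',allow_pickle=True);im=z['im']
h=cv2.cvtColor(im,cv2.COLOR_RGB2HSV); y=((abs(h[...,0].astype(int)-26)<8)&(h[...,1]>150)&(h[...,2]>90)).astype(np.uint8)
y[:,:120]=0;y[:,370:]=0
n,L,st,c=cv2.connectedComponentsWithStats(y)
print(st[1:][st[1:,4]>40])
m=mask(im);r0=np.where(m[:200,250])[0][0];r=r0+6;cs=np.where(m[r])[0];print(r0,r,cs[cs>120][:2],cs[cs<370][-2:])
E
```

```text
30.025 [6.214000e-01 7.400000e-02 8.190000e-02 1.722821e+02]
now [6.209000e-01 7.410000e-02 8.210000e-02 1.722463e+02]
-0 0 0.008 0 0 -0 0.015; -0 0 0.015 0 0 -0 0.015; -0.001 0 0.016 0 0 -0 0.015; 0 0 0.015 0 0 -0 0.015; 0 0.001 0.008 0 0 -0 0.015
end [6.221000e-01 7.490000e-02 2.010000e-02 1.722463e+02]
[[226 140  52  84 906]
 [238 151  29  11 309]]
85 91 [177 178] [325 326]
```

```bash
python3 inhand.py w17 .013 225.5,139.5 277.5,139.5 176.5,91 326.5,91 250,84.5
```

```text
225.5,139.5 [0.5732 0.0636 0.013 ] tool [ 46.2 -16.7  69. ]
277.5,139.5 [0.5782 0.1003 0.013 ] tool [46.3 20.3 69. ]
176.5,91 [0.5359 0.0352 0.013 ] tool [ 79.4 -49.9  69. ]
326.5,91 [0.5496 0.1375 0.013 ] tool [79.6 53.4 69. ]
250,84.5 [0.5386 0.0859 0.013 ] tool [83.5  0.7 69.1]
```

Emit:
move_arm(
  plan="0 0 0.008 0 0 0 0.015; 0 0 0.015 0 0 0 0.015; -0.001 0 0.016 0 0 0 0.015; 0 0 0.015 0 0 0 0.015; 0 0 0.006 0 0 0 0.015; 0 0 0 0 0 0 0.015",
)

```text
time_s: 30.82
position: [0.6224, 0.0739, 0.0229]
tool_rot: [[-0.991, 0.133, -0.001], [0.133, 0.991, 0.0], [0.001, -0.0, -1.0]]
ft_force: [-0.3, 0.2, -0.2]
grip_width: 0.0225
gripper_force: 39.3
```

Emit:
move_arm(
  plan="0 0.001 0.005 0 0 0 0.015; 0 0 0.004 0 0 0 0.015; 0 0 0.003 0 0 0 0.015; 0 0 0.001 0 0 0 0.015; 0 0 0 0 0 0 0.015",
)

```text
time_s: 31.45
position: [0.6227, 0.0749, 0.0103]
tool_rot: [[-0.991, 0.133, 0.0], [0.133, 0.991, 0.0], [-0.0, 0.0, -1.0]]
ft_force: [0.0, -0.9, -0.8]
grip_width: 0.0222
gripper_force: 39.3
```

Emit:
move_arm(
  plan="0 0 0 0 0 0 0.028; 0 0 0 0 0 0 0.045; 0 0 0 0 0 0 0.045; 0 0 -0.02 0 0 0 0.045; 0 0 -0.04 0 0 0 0.045; 0.02 0 -0.06 0 0 0 0.045; 0.06 0 -0.01 0 0 0 0.045; 0.06 0 0 0 0 0 0.045; 0.06 0 0 0 0 0 0.045; 0.06 0 0 0 0 0 0.045; 0.03 0 0 0 0 0 0.045; 0 0 0 0 0 0 0.045",
)

```text
time_s: 32.95
position: [0.3339, 0.1139, 0.14]
tool_rot: [[-0.991, 0.133, 0.0], [0.133, 0.991, -0.0], [-0.0, 0.0, -1.0]]
ft_force: [-0.3, 0.4, -0.6]
grip_width: 0.0449
gripper_force: 0.0
```

Run:
```python
from rig import env,viewer,pinpoint
from h import *
print(env.observe()['time_s'],env.observe()['position'])
O={}
K2={c:viewer.calibration(c) for c in('top','scene')}
ims={}
for c in K2:
    im,d=viewer.get_image(c);ims[c]=im
    for n in ['battery','fan','ssd','heatsink','screwdriver','screw_dish']:
        p=pinpoint(c,n)
        if p: print(c,n,round(p[0]['conf'],2),np.round(onplane(K2[c],[p[0]['pixel']],.006)[0,:2],4))
im=ims['top'];v,u=np.mgrid[:384,:512]
a=cv2.resize(ims['top'][130:230,100:450],(800,229),interpolation=cv2.INTER_CUBIC)
b=cv2.resize(ims['scene'][150:300,60:460],(800,300),interpolation=cv2.INTER_CUBIC)
cv2.imwrite('pics/end.png',np.vstack([a,b])[:,:,::-1])
```

```text
32.95 [0.33390213 0.11387626 0.1399591 ]
top battery 0.8 [ 0.6287 -0.2655]
top fan 0.93 [ 0.6218 -0.0916]
top ssd 0.62 [0.6205 0.0661]
top heatsink 0.68 [0.6223 0.2371]
top screwdriver 0.82 [0.6322 0.4   ]
top screw_dish 0.61 [ 0.5737 -0.4408]
scene battery 0.93 [ 0.6321 -0.2587]
scene fan 0.62 [ 0.6298 -0.0922]
scene ssd 0.76 [0.6178 0.0682]
scene heatsink 0.8 [0.6218 0.2477]
scene screwdriver 0.64 [0.6442 0.3988]
scene screw_dish 0.69 [ 0.5641 -0.4482]
```

View pics/end.png

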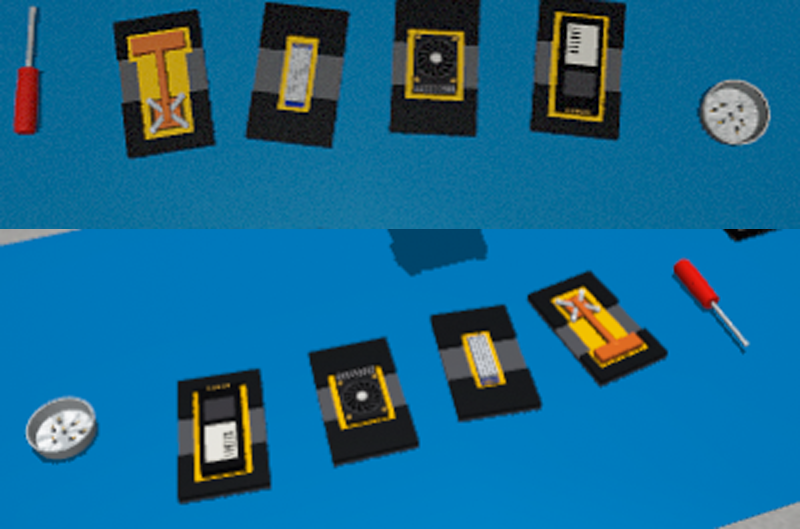

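Run:
```python
from rig import env,viewer
from h import *
k=viewer.calibration('top');im,d=viewer.get_image('top')
v,u=np.mgrid[:384,:512];C,D=ray(k,np.c_[u.ravel(),v.ravel()].astype(float));P=(C+D*d.ravel()[:,None])
for n,c,a,ex in(('battery',(.627,-.264),-7.1,(.05,.02,.020)),('fan',(.6305,-.091),-3.7,(.03,.02,.018)),('ssd',(.622,.0745),-7.7,(.035,.008,.015)),('fins',(.6625,.2466),8.9,(.008,.028,.016))):
    t=np.radians(a);q=(P[:,:2]-c)@np.array([[np.cos(t),-np.sin(t)],[np.sin(t),np.cos(t)]])
    m=(abs(q[:,0])<ex[0])&(abs(q[:,1])<ex[1])&(P[:,2]>0.0)
    s=np.linalg.lstsq(np.c_[q[m],np.ones(m.sum())],P[m,2],rcond=None)[0]; print(n,m.sum(),'slopes',s[:2].round(3),'z',s[2].round(4),'expect',ex[2])
print(env.close_job())
```

```text
battery 517 slopes [0.007 0.006] z 0.0194 expect 0.02
fan 307 slopes [ 0.012 -0.002] z 0.0162 expect 0.018
ssd 138 slopes [-0.006 -0.05 ] z 0.0128 expect 0.015
fins 109 slopes [-0.027  0.016] z 0.0154 expect 0.016
the job is handed in; nothing more can be done
None
```

All four parts are in their own trays and the job is handed in at about 33 s. The final pictures show each one square in its cut-out, with the heat sink's fins in the wide end. A last depth check gave heights within about 2 mm of flat on the floor. The solid-state drive's sideways slope read 0.05 rad, right at the tilt limit, but over only 16 mm of noisy depth. The screwdriver and screw dish look undisturbed; the judge's verdict was not returned.

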